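Open the round test-terminal housing

TASK

Two terminal housings stand on the relay test trolley, one round and one square, each shut by a black bayonet cover with a metal bar grip. Twist the cover of the round housing a quarter turn anticlockwise (seen from above) to free its lugs, then lift it off to bare the brass terminals, and lay it flat, grip upward, in the grey tray; set it down, do not drop it. Leave the square housing's cover shut as it is.

Things in the scene. Friction and masses are not known exactly. Their poses are not given: they have to be found in the camera images.
- cover: Black cover of the round housing, 0.16 kg. Origin: centre of its underside, z up. Plug 56 mm dia. z 0-8 mm; disc 72 mm dia. z 8-20; bar grip z 20-48 mm, 56 mm long along x, 12 thick along y: pinch it across y from above. Lugs at +-x reach 44.5 mm out. Shut: origin 52 mm over the housing's underside, x axis 0-6 deg anticlockwise of the housing's. It turns easily; locked, it lifts 3 mm at most.
- round_housing: Round grey housing, fixed, 104 mm dia., rim 60 mm high, claws to 72.5, top of the grip at 100. Origin: centre of its underside, z up. Claws at its +x and -x hold the lugs down; stops bar clockwise turning. The lugs are free from 60 deg anticlockwise of its x axis and meet end stops near 102 deg; at 70 to 95 deg the cover lifts straight off. Bore 60 mm dia., 30 deep.
- tray: Grey open tray, fixed, 200 x 200 mm outside and 25 mm high, walls 4 mm, floor about 4 mm thick. Origin: centre of its underside, z up, x and y along its sides.
- other_lug (a point): Tip of one lug of the identical cover on the square grey housing (106 mm square, as tall as the round one), which stays shut. The tip is 44.5 mm from that cover's axis. Loose cover: do not disturb.
Things that resemble listed ones, but are neither listed nor needed, are in the scene too. Leave any brown or pink look-alike of the cover alone.

How it is judged:
By the outcome, as a careful person would: the job done as asked, in the order asked, and still so for the second after the job is handed in, with the robot touching nothing.
It also fails if it takes over 42 s, if anything falls off the work surface, if the arm or the gripper's body presses on something with over 40 N, if the wrist force passes 120 N, or if a joint passes its speed limit or range.

ROBOT

A 6-joint arm with a two-finger parallel gripper is mounted at the origin on the work surface. World frame = base frame: x ahead of the robot, y to its left, z up, the work surface at z = 0. Lengths are in m, angles in rad, forces in N, time in s.
With the tool pointing down it reaches from about 0.375 to 0.975 m from the base axis. Payload 3.8 kg.
Tool frame: the origin (TCP) lies midway between the tips of the shut fingers; the grasp point (between the pads) lies 19 mm behind it; z points along the fingers, y is the line along which they close (so a half turn about z gives the same grasp; the last joint's range is limited). The gripper opens to 85 mm and grips with 20 to 120 N. Pads are 22 mm wide; open, the fingers measure 114 mm over their backs; the gripper's body (76 mm by 85 mm) begins 54 mm behind the grasp point. The pads swing forward as they close: fully open they stand 13 mm farther back than shut.
Start: joints at [-1.223, 0.264, 1.604, -0, 1.274, -0.037], TCP at [0.253, -0.626, 0.231] pointing down, gripper open.
Joint ranges: [-2.63, 2.63], [-0.94, 2.18], [0.31, 2.57], [-1.31, 4.45], [0, 2.66], [-2.55, 2.55]. Speed limits (rad/s): [2.57, 2.57, 3.14, 3.14, 3.14, 3.14].

INTERFACE

Orientations are given as a rotation vector (axis times angle).
In Python, from workcell import bot, cams gives the robot as it stands.
- The arm moves only by the tool play_rows, never from a script. Its argument "rows" is a list of rows, each a list of 2 entries, a list of its own where there are three numbers: the shift along the tool's x, y, z scaled (see below), then the turn, a rotation vector about the tool's x, y, z scaled (see below). A call has 1 to 20 rows; each row is the pose to reach, as a shift and turn from the pose commanded when the call began, along the tool's axes at that moment; what a row does not reach only later rows make up. The controller multiplies each number of a shift by 250 mm and each number of a turn by 45 degrees. A row lasts 1/12 s, in which the tool goes at most 41.7 mm and 7.16 degrees, less where a joint would pass 70% of its speed; a pose out of reach is approached as far as the arm can. A call with a number of a shift or a turn outside -1 to 1 is refused whole. A call with a gripper value outside its range is refused whole. "claw" is the opening, from -1 (shut) to 1 (fully open), set as the call begins (left out, the last holds). The fingers move at their own pace and stop on an object; "newtons" is the grip in N (left out, the last holds). Time passes only in rows, so rows that repeat a pose let the fingers close. It gives the time, the measured TCP pose, the force, the opening and the grip force at its end, in the units of the state.
- bot.read_state(): the state, without advancing time (a new reading comes with each control period).
- cams.read_camera(name): name is "scene" or "top" or "wrist"; returns a dict with "image" (480x640x3 uint8, red, green, blue), "K" (3x3 intrinsics, pixels), "k1" (the pictures are not rectified: a ray, as slopes to the right and down, at radius r is drawn at 1 + k1 r^2 times it, then the intrinsics apply), "T" (4x4, takes a point from camera to world coordinates); the wrist camera has in their place "mount" (4x4, takes a point from camera to tool coordinates, whose origin is the TCP and whose axes are the flange's). Camera axes: x right, y down, z forward; pixel columns grow to the right and rows downward; lengths in m; the calibration is good to about 2 mm. A picture is of the moment at which its call begins: read the wrist's pose just before it. There is no depth.
- bot.finish_job(): hands the job in; it is judged then, once.
The state is a dict: "time": time; "q": joint angles; "joint_vel": joint speeds; "joint_torque": joint torques, N m; "tool_pos": TCP position; "tcp_rot": TCP orientation; "wrist_force": force on the tool from outside, world axes, zero at the start; "torque": the same for the moment, N m; "width": opening from 0.0 (shut) to 1.0 (fully open); "grip_force": force on a finger pad.
Only numpy, scipy, OpenCV 4.12 (cv2) and the standard library are available. Lean on these libraries where they do the work, as an engineer would, in place of code of your own. Each camera call takes 0.05 s, during which the arm holds its last target. There are 200 camera calls.

## Working session

There is one attempt and no reset: what is moved stays moved. The work goes in short steps, Python scripts to look and compute and a tool call to move; the robot and the scene stay as the last step left them, time stands still between calls to the robot, and variables do not carry over. Pictures are saved under pics/ and viewed, at most 10 in all, crops included, and the job is handed in when it is done.

Besides the shell and the picture viewer there is one more tool, called after "Emit:" as name(argument=value, ...) on one line, values as JSON. play_rows: Moves the arm, as the interface text tells. Its arguments: {"type":"object","properties":{"rows":{"type":"array","items":{"type":"array"}},"claw":{"type":"number"},"newtons":{"type":"number"}},"required":["rows"]}

```bash
ls; mkdir -p pics; cat > h.py <<'E'
import numpy as np, cv2
from workcell import bot, cams
from scipy.spatial.transform import Rotation as R
def snap(n):
    s=bot.read_state(); c=cams.read_camera(n)
    if 'T' not in c:
        T=np.eye(4); T[:3,:3]=R.from_rotvec(s['tcp_rot']).as_matrix(); T[:3,3]=s['tool_pos']; c['T']=T@c['mount']
    return c
def ray(c,uv):
    K=np.array(c['K']);x=np.array([(uv[0]-K[0,2])/K[0,0],(uv[1]-K[1,2])/K[1,1]]);d=x.copy()
    for _ in range(30): d=x/(1+c['k1']*(d@d))
    T=np.array(c['T']); return T[:3,3],T[:3,:3]@np.array([d[0],d[1],1])
def onz(c,uv,z):
    o,d=ray(c,uv); return o+d*(z-o[2])/d[2]
def proj(c,p):
    T=np.array(c['T']);K=np.array(c['K']);q=T[:3,:3].T@(np.array(p)-T[:3,3]);d=q[:2]/q[2];d=d*(1+c['k1']*(d@d))
    return np.array([K[0,0]*d[0]+K[0,2],K[1,1]*d[1]+K[1,2]])
def tri(l):
    A=0;b=0
    for c,uv in l:
        o,d=ray(c,uv);d=d/np.linalg.norm(d);P=np.eye(3)-np.outer(d,d);A=A+P;b=b+P@o
    p=np.linalg.solve(A,b)
    return p,[np.linalg.norm(proj(c,p)-uv) for c,uv in l]
def save(c,f): cv2.imwrite(f,c['image'][:,:,::-1])
E
python3 - <<'E'
from h import *
import pickle
D={n:snap(n) for n in('scene','top','wrist')}
pickle.dump(D,open('d0.pkl','wb'))
for n,c in D.items(): save(c,f'pics/{n}0.png'); print(n,np.round(c['T'],3).tolist(),c['k1'],np.array(c['K'])[0,0])
print(bot.read_state())
E
```

```text
pics
scene [[0.43, 0.483, -0.763, 1.209], [0.903, -0.241, 0.356, -0.338], [-0.012, -0.842, -0.54, 0.592], [0.0, 0.0, 0.0, 1.0]] -0.16668658970927647 544.2185716550825
top [[0.016, -0.997, 0.072, 0.443], [-1.0, -0.018, -0.019, 0.025], [0.021, -0.071, -0.997, 0.856], [0.0, 0.0, 0.0, 1.0]] -0.09528435899549782 440.3249172461508
wrist [[0.377, -0.883, -0.279, 0.324], [-0.926, -0.36, -0.112, -0.596], [-0.002, 0.3, -0.954, 0.373], [0.0, 0.0, 0.0, 1.0]] -0.07485079164151892 415.58206398858124
{'time': 0.15, 'q': array([-1.22290293e+00,  2.64621644e-01,  1.60509632e+00,  9.41221512e-08,
        1.27371130e+00, -3.68925976e-02]), 'joint_vel': array([-0.00074116,  0.00012882, -0.00252288,  0.00010706,  0.0006565 ,
       -0.00040567]), 'joint_torque': array([-2.26809075e-04, -5.15906596e+01, -3.67961347e+01, -2.07197863e-04,
        8.01511196e-03,  1.81504032e-05]), 'tool_pos': array([ 0.2531706 , -0.62508806,  0.23020059]), 'tcp_rot': array([-3.08184765e+00, -6.00351559e-01,  4.46404854e-04]), 'wrist_force': array([-0.350332  ,  0.06155167, -0.19365018]), 'torque': array([ 0.02398553, -0.05057775,  0.01892568]), 'grip_force': 0.0, 'width': 0.9996558373336318}
```

View pics/top0.png

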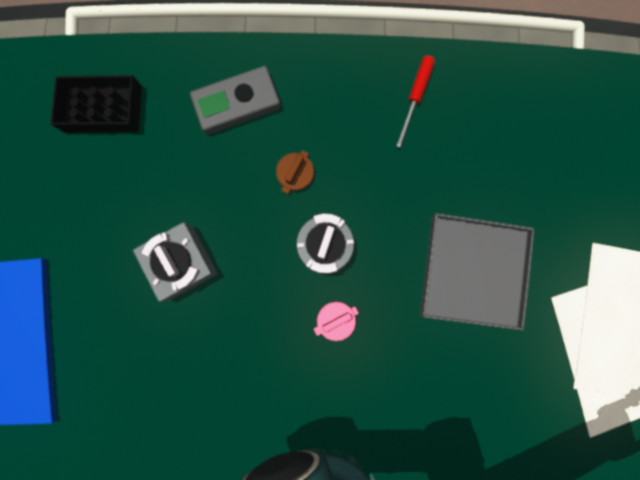

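View pics/scene0.png

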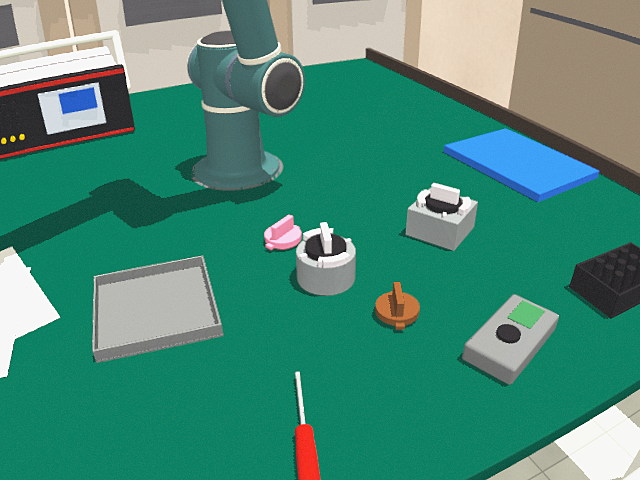

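Candidates: the round housing's cover at top (325,243) and scene (326,245), the square housing's cover (172,262), a brown look-alike (295,172) and a pink one (337,321). I choose the black cover with the metal grip on the round housing. The tray is at top (478,271).

```bash
python3 - <<'E'
from h import *
import pickle
D=pickle.load(open('d0.pkl','rb'))
P={}
for n,(u,v),r in(('top',(325,243),40),('scene',(326,245),45)):
    im=D[n]['image'][v-r:v+r,u-r:u+r]; hs=cv2.cvtColor(im,cv2.COLOR_RGB2HSV)
    m=((hs[...,2]>165)&(hs[...,1]<60)).astype(np.uint8)
    k,l,st,ce=cv2.connectedComponentsWithStats(m,connectivity=4)
    for i in range(1,k):
        if st[i,4]>15:
            ys,xs=np.where(l==i);rc=cv2.minAreaRect(np.c_[xs,ys].astype(np.float32))
            print(n,st[i],np.round(ce[i]+[u-r,v-r],1),np.round(rc[0],1)+[u-r,v-r],np.round(rc[1],1),rc[2])
c=D['top']
# tray: grey outline
hs=cv2.cvtColor(c['image'],cv2.COLOR_RGB2HSV)
m=((hs[...,1]<50)&(hs[...,2]>50)).astype(np.uint8); m[:, :400]=0;m[:,545:]=0;m[:200]=0;m[340:]=0
cs=max(cv2.findContours(m,0,1)[0],key=cv2.contourArea)
b=cv2.boxPoints(cv2.minAreaRect(cs));print(b)
w=np.array([onz(c,q,.025) for q in b]);print(np.round(w,3),w.mean(0))
print('grip approx',onz(c,(325,243),.1))
a=cv2.resize(c['image'][198:288,280:370],(540,540),interpolation=cv2.INTER_CUBIC)
cv2.imwrite('pics/crop.png',a[:,:,::-1])
save(D['wrist'],'pics/w0.png')
E
```

```text
top [ 29  11  30  13 241] [328.2 219. ] [328.5 219.2] [29.7 10.9] 7.4314093589782715
top [ 33  23  16  32 221] [325.4 241.6] [325.4 241.5] [ 6.6 32.3] 18.434947967529297
top [62 36  6  6 29] [349.4 241.2] [349.5 241.5] [5. 5.] 90.0
top [12 39  8  6 38] [300.5 244.5] [300.5 244.5] [5. 7.] 90.0
top [ 21  56  31  14 258] [321.3 266.4] [320.9 266.3] [30.6 11.2] 9.462322235107422
scene [ 0 15 11  9 42] [285.4 218.8] [285.5 218.7] [ 3.3 12.2] 56.3099365234375
scene [ 22  22  30  32 389] [321.6 235.8] [317.3 237.1] [28.9 31. ] 2.8624050617218018
scene [  0  25  20  18 205] [290.9 234.9] [290.7 235.8] [11.6 22.7] 47.72631072998047
scene [ 15  38  60  30 737] [327.9 256.3] [325.8 253.4] [28.3 59.1] 85.8150863647461
[[420.13852 316.8923 ]
 [433.12314 213.0154 ]
 [535.5232  225.8154 ]
 [522.5386  329.69232]]
[[ 0.373 -0.18   0.025]
 [ 0.572 -0.205  0.025]
 [ 0.552 -0.411  0.025]
 [ 0.349 -0.382  0.025]] [ 0.46137177 -0.29483476  0.025     ]
grip approx [0.50397242 0.00405815 0.1       ]
```

View pics/crop.png

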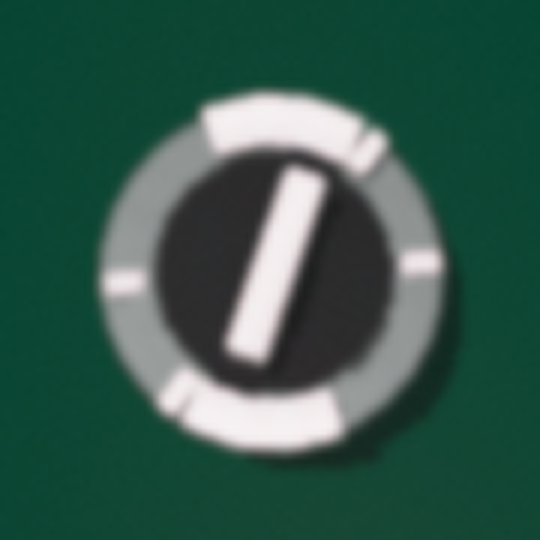

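The crop shows a white metal bar on the black disc of a round housing, leaning right of up (about 18° clockwise of the image's vertical). This is the cover I want. I'll move towards it, and the midpoint is over the tray, so I'll take a picture there.

Emit:
play_rows(rows=[[[0.94,-0.976,0],[0,0,0]],[[0.94,-0.976,0],[0,0,0]],[[0.94,-0.976,0],[0,0,0]],[[0.94,-0.976,0],[0,0,0]],[[0.94,-0.976,0],[0,0,0]],[[0.94,-0.976,0],[0,0,0]],[[0.94,-0.976,0],[0,0,0]],[[0.94,-0.976,0],[0,0,0]],[[0.94,-0.976,0],[0,0,0]],[[0.94,-0.976,0],[0,0,0]],[[0.94,-0.976,0],[0,0,0]]], claw=1, newtons=40)

```text
time: 1.07
tool_pos: [0.3796, -0.3114, 0.2313]
tcp_rot: [3.082, 0.603, -0.001]
wrist_force: [0.0, -0.2, 0.9]
width: 1.001
grip_force: 0.0
```

```bash
python3 - <<'E'
from h import *
import pickle
c=snap('wrist');pickle.dump(c,open('w1.pkl','wb'));save(c,'pics/w1.png')
E
```

Emit:
play_rows(rows=[[[0.94,-0.976,0],[0,0,0.89]],[[0.94,-0.976,0],[0,0,0.89]],[[0.94,-0.976,0],[0,0,0.89]],[[0.94,-0.976,0],[0,0,0.89]],[[0.94,-0.976,0],[0,0,0.89]],[[0.94,-0.976,0],[0,0,0.89]],[[0.94,-0.976,0],[0,0,0.89]],[[0.94,-0.976,0],[0,0,0.89]],[[0.94,-0.976,0],[0,0,0.89]],[[0.94,-0.976,0],[0,0,0.89]],[[0.94,-0.976,0],[0,0,0.89]],[[0.94,-0.976,0],[0,0,0.89]]])

```text
time: 2.12
tool_pos: [0.506, 0.0016, 0.2309]
tcp_rot: [3.102, -0.493, -0.001]
wrist_force: [0.0, -0.6, 0.3]
width: 1.004
grip_force: 0.0
```

```bash
python3 - <<'E'
from h import *
import pickle
c=snap('wrist');pickle.dump(c,open('w2.pkl','wb'));save(c,'pics/w2.png');s=bot.read_state();print(s['time'],s['tool_pos'],s['tcp_rot'],s['q'],c['mount'])
cv2.imwrite('pics/w12.png',np.hstack([cv2.resize(cv2.imread(f'pics/w{i}.png'),(400,300)) for i in(1,2)]))
E
```

```text
2.1667 [0.50578027 0.00124562 0.23093499] [ 3.10151079e+00 -4.94501097e-01 -1.19585917e-03] [-4.62255333e-02 -5.84101710e-02  1.95826208e+00 -8.63069140e-04
  1.24259897e+00  1.84106535e+00] [[ 1.71172179e-03 -9.53896285e-01 -3.00131551e-01  7.56363591e-02]
 [ 9.99998344e-01  1.44754124e-03  1.10256568e-03 -6.28909009e-04]
 [-6.17280508e-04 -3.00132941e-01  9.53897183e-01 -1.43380096e-01]
 [ 0.00000000e+00  0.00000000e+00  0.00000000e+00  1.00000000e+00]]
```

View pics/w12.png

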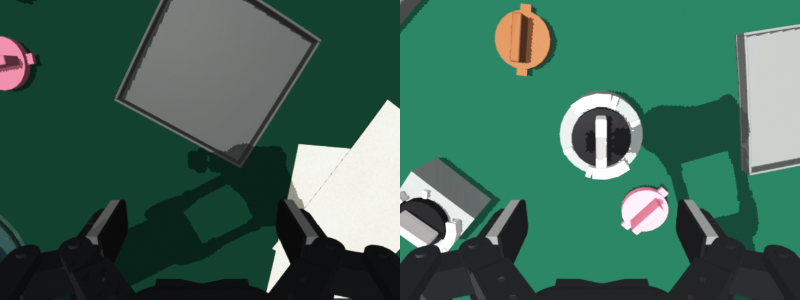

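Left: the tray, with pink at far left. Right: the round cover is at full-size px (320,219), its bar nearly upright in the image. Brown is above left, pink below right, square housing at the left edge. Now I'll measure the bar and tray.

```bash
python3 - <<'E'
from h import *
import pickle
D=pickle.load(open('d0.pkl','rb'));w=pickle.load(open('w2.pkl','rb'));w1=pickle.load(open('w1.pkl','rb'))
def bar(c,u,v,r,th):
    g=c['image'][v-r:v+r,u-r:u+r].min(axis=2)
    m=(g>th).astype(np.uint8);k,l,st,ce=cv2.connectedComponentsWithStats(m,connectivity=4)
    i=min((i for i in range(1,k) if st[i,4]>60),key=lambda i:np.hypot(*(ce[i]-r)))
    ys,xs=np.where(l==i);p=np.c_[xs,ys].astype(np.float32)+[u-r,v-r]
    rc=cv2.minAreaRect(p.astype(np.float32));b=cv2.boxPoints(rc)
    b=b[np.argsort(b[:,1])];print(st[i],np.round(rc,1) if 0 else rc); return (b[0]+b[1])/2,(b[2]+b[3])/2
A=bar(D['top'],325,243,20,140);B=bar(w,320,217,35,170)
print(A,B)
for i in(0,1): print(tri([(D['top'],A[i]),(w,B[i])]))
for n,c,e in(('top',D['top'],A),('w',w,B)):
    p=[onz(c,x,.1) for x in e];d=p[0]-p[1];print(n,np.round((p[0]+p[1])/2,4),np.degrees(np.arctan2(d[1],d[0])),np.linalg.norm(d))
a=cv2.resize(w['image'][169:269,270:370],(500,500),interpolation=cv2.INTER_NEAREST)
b=cv2.resize(w1['image'],(640,500))
cv2.imwrite('pics/c2.png',a[:,:,::-1])
# housing outer circle top 
for n,c,(u,v) in(('top',D['top'],(325,243)),('w',w,(320,219))):
    r=50 if n=='top' else 60
    hs=cv2.cvtColor(c['image'],cv2.COLOR_RGB2HSV)[v-r:v+r,u-r:u+r]
    m=(hs[...,1]<50).astype(np.uint8)&(hs[...,2]>90)
    cs=max(cv2.findContours(m.astype(np.uint8),0,1)[0],key=cv2.contourArea);(x,y),q=cv2.minEnclosingCircle(cs)
    print(n,x+u-r,y+v-r,q,onz(c,(x+u-r,y+v-r),.065))
# tray in w1
hs=cv2.cvtColor(w1['image'],cv2.COLOR_RGB2HSV);print(hs[100,345],hs[30,345],hs[200,150])
E
```

```text
[ 13   3  16  32 233] ((325.4500427246094, 241.65003967285156), (6.957010269165039, 32.57146072387695), 18.43494987487793)
[  28    3   18   67 1134] ((321.5, 218.0), (66.0, 17.0), 90.0)
(array([330.60004, 226.20004], dtype=float32), array([320.30005, 257.10004], dtype=float32)) (array([321.5, 185. ], dtype=float32), array([321.5, 251. ], dtype=float32))
(array([ 0.53444138, -0.00603063,  0.08892284]), [np.float64(0.26202193032715276), np.float64(0.6664073329643159)])
(array([0.48118323, 0.01099892, 0.06467075]), [np.float64(0.08894947451213353), np.float64(0.20393451691807488)])
top [0.5064 0.0033 0.1   ] -17.46662811589777 0.05633153235682239
w [5.141e-01 1.000e-04 1.000e-01] -18.00999488003433 0.04604130362782636
top 324.5 243.0 30.335721969604492 [0.50677623 0.00401075 0.065     ]
w 321.7063179016113 218.02704238891602 69.82137298583984 [0.50643164 0.0024554  0.065     ]
[ 70   6 119] [ 70   6 123] [ 78 182  66]
```

View pics/c2.png

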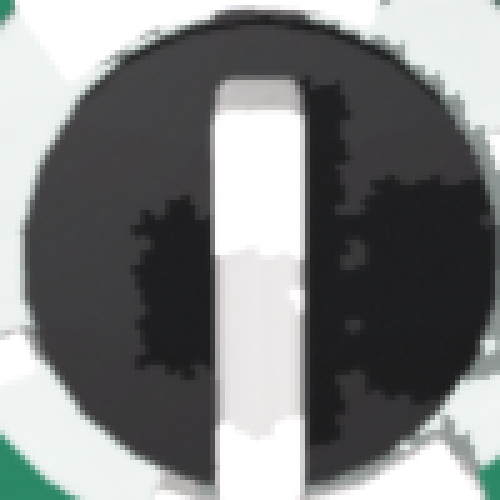

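View pics/w1.png

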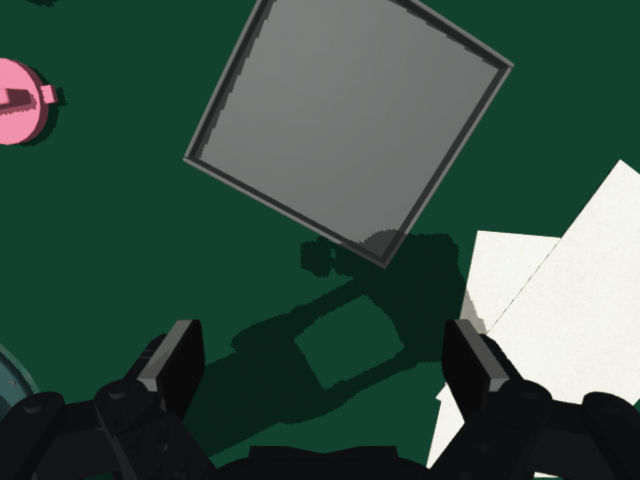

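The bar runs vertically at crop columns 212–305, with its grey end face at rows 78–108, so the top face starts at full-size v≈190.6. Its near end lies past the crop's bottom. Tray corners in w1: left (185,158), bottom (386,268), right (513,66).

```bash
python3 - <<'E'
from h import *
import pickle
D=pickle.load(open('d0.pkl','rb'));w=pickle.load(open('w2.pkl','rb'));w1=pickle.load(open('w1.pkl','rb'))
print(w['image'][180:195,321].mean(1).round(),w['image'][250:285,321].mean(1).round())
print(w['image'][265,300:345].mean(1).round())
for uv in((185,158),(386,268),(513,66)): print(onz(w1,uv,.025))
A=np.array([330.6,226.2]),np.array([320.3,257.1])
for e in (262,266,270):
    p,q=onz(w,(321.5,190.6),.1),onz(w,(321.5,e),.1);print(e,p,q,(p+q)/2,np.linalg.norm(p-q))
    for i,v in((0,190.6),(1,e)):print(tri([(D['top'],A[i]),(w,np.array([321.5,v]))]))
E
```

```text
[ 66.  66.  67.  69. 106. 180. 188. 190. 190. 191. 205. 247. 255. 255.
 255.] [233. 234. 233. 233. 233. 234. 237. 252. 255. 255. 255. 255. 255. 255.
 255. 255. 255. 255. 255. 245. 250. 255. 255. 255. 255. 255. 255. 255.
 255. 255. 255. 255. 255. 255. 255.]
[239. 228. 198. 184. 183. 182. 180. 176. 159. 120.  96.  85.  94. 191.
 254. 255. 255. 255. 255. 255. 255. 255. 255. 255. 255. 255. 255. 255.
 255. 254. 203.  97.  81.  90. 103. 111. 134. 148. 155. 160. 168. 179.
 200. 228. 248.]
[ 0.37526015 -0.18791718  0.025     ]
[ 0.34966134 -0.38432396  0.025     ]
[ 0.54450604 -0.40742578  0.025     ]
262 [ 0.53244221 -0.00587728  0.1       ] [0.48449846 0.00971032 0.1       ] [0.50847033 0.00191652 0.1       ] 0.050414047507746064
(array([ 0.53289699, -0.00553316,  0.10183769]), [np.float64(0.27268832731705417), np.float64(0.7114697217326484)])
(array([0.48009998, 0.01135166, 0.08696538]), [np.float64(0.10638467951777539), np.float64(0.2532620032308478)])
266 [ 0.53244221 -0.00587728  0.1       ] [0.4816579  0.01063397 0.1       ] [0.50705005 0.00237835 0.1       ] 0.05340100528333614
(array([ 0.53289699, -0.00553316,  0.10183769]), [np.float64(0.27268832731705417), np.float64(0.7114697217326484)])
(array([0.47973965, 0.01146899, 0.09438122]), [np.float64(0.11239356470748078), np.float64(0.27115382085036216)])
270 [ 0.53244221 -0.00587728  0.1       ] [0.47879914 0.01156355 0.1       ] [0.50562067 0.00284314 0.1       ] 0.05640710089750457
(array([ 0.53289699, -0.00553316,  0.10183769]), [np.float64(0.27268832731705417), np.float64(0.7114697217326484)])
(array([0.47939533, 0.01158112, 0.10146778]), [np.float64(0.11824243408472668), np.float64(0.2890343352944314)])
```

Bar: top z≈0.101, centre (0.506, 0.003), direction −18.0°, and the tool is already aligned at −18.1°. Tray centre is about (0.460, −0.298). Now I'll descend and grip.

Emit:
play_rows(rows=[[[0,-0.006,0.15],[0,0,0]],[[0,-0.006,0.3],[0,0,0]],[[0,-0.006,0.42],[0,0,0]],[[0,-0.006,0.5],[0,0,0]],[[0,-0.006,0.55],[0,0,0]],[[0,-0.006,0.58],[0,0,0]],[[0,-0.006,0.6],[0,0,0]],[[0,-0.006,0.612],[0,0,0]],[[0,-0.006,0.612],[0,0,0]]])

```text
time: 2.92
tool_pos: [0.5066, 0.0037, 0.0785]
tcp_rot: [3.103, -0.493, 0.001]
wrist_force: [0.6, -0.3, 0.2]
width: 0.995
grip_force: 0.0
```

Emit:
play_rows(rows=[[[0,0,0],[0,0,0]],[[0,0,0],[0,0,0]],[[0,0,0],[0,0,0]],[[0,0,0],[0,0,0]],[[0,0,0],[0,0,0]],[[0,0,0],[0,0,0]],[[0,0,0],[0,0,0]],[[0,0,0],[0,0,0]],[[0,0,0],[0,0,0]],[[0,0,0],[0,0,0]],[[0,0,0],[0,0,0]],[[0,0,0],[0,0,0]]], claw=-1, newtons=45)

```text
time: 3.92
tool_pos: [0.5062, 0.0038, 0.0786]
tcp_rot: [3.102, -0.491, -0.0]
wrist_force: [-2.3, -5.3, 4.0]
width: 0.131
grip_force: 47.8
```

Emit:
play_rows(rows=[[[0,0,0],[0,0,-0.11]],[[0,0,0],[0,0,-0.22]],[[0,0,0],[0,0,-0.33]],[[0,0,0],[0,0,-0.44]],[[0,0,0],[0,0,-0.55]],[[0,0,0],[0,0,-0.66]],[[0,0,0],[0,0,-0.77]],[[0,0,0],[0,0,-0.88]],[[0,0,0],[0,0,-0.89]]])

```text
time: 4.67
tool_pos: [0.5064, 0.003, 0.0787]
tcp_rot: [3.08, 0.607, -0.0]
wrist_force: [-0.7, -7.7, 4.2]
width: 0.129
grip_force: 47.8
```

```bash
python3 -c "
from h import *
s=bot.read_state();print(s['tool_pos'],s['tcp_rot'],s['wrist_force'],s['torque'],s['q'][5])"
```

```text
[0.50643946 0.00303449 0.07866325] [ 3.07997146e+00  6.06530463e-01 -4.82923580e-04] [-0.70811447 -7.72996486  4.17056191] [-1.36662547  0.30466554 -0.0409801 ] 1.1422281792981386
```

Emit:
play_rows(rows=[[[0,0,0],[0,0,-0.11]],[[0,0,0],[0,0,-0.22]],[[0,0,0],[0,0,-0.33]],[[0,0,0],[0,0,-0.44]],[[0,0,0],[0,0,-0.55]],[[0,0,0],[0,0,-0.66]],[[0,0,0],[0,0,-0.77]],[[0,0,0],[0,0,-0.86]],[[0,0,0],[0,0,-0.9]],[[0,0,0],[0,0,-0.9]]])

```text
time: 5.5
tool_pos: [0.5068, 0.0026, 0.0787]
tcp_rot: [2.681, 1.632, -0.002]
wrist_force: [-0.6, -8.7, 2.5]
width: 0.128
grip_force: 47.7
```

```bash
python3 -c "
from h import *
c=snap('wrist');save(c,'pics/w3.png')
s=bot.read_state();print(s['tool_pos'],s['tcp_rot'],s['wrist_force'],s['torque'],s['q'][5])"
```

```text
[0.50675491 0.00259416 0.07874869] [ 2.68146359e+00  1.63054930e+00 -1.57141445e-03] [-1.10541172 -9.33595476  3.05678201] [-1.60424884  0.22154353 -0.09128118] 0.4387480187754083
```

View pics/w3.png

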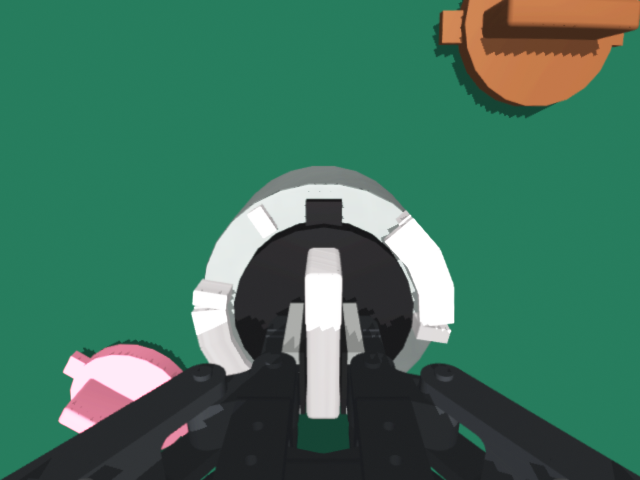

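The lug shows at (324,210), in the open gap between the stop and the claw, so it is free. I'll lift straight up.

Emit:
play_rows(rows=[[[-0.002,0.001,-0.02],[0,0,0]],[[-0.002,0.001,-0.04],[0,0,0]],[[-0.002,0.001,-0.06],[0,0,0]],[[-0.002,0.001,-0.08],[0,0,0]],[[-0.002,0.001,-0.1],[0,0,0]],[[-0.002,0.001,-0.14],[0,0,0]],[[-0.002,0.001,-0.2],[0,0,0]],[[-0.002,0.001,-0.28],[0,0,0]],[[-0.002,0.001,-0.36],[0,0,0]],[[-0.002,0.001,-0.36],[0,0,0]]])

```text
time: 6.38
tool_pos: [0.5096, 0.0041, 0.1734]
tcp_rot: [2.681, 1.629, 0.012]
wrist_force: [0.9, 0.1, -1.4]
width: 0.126
grip_force: 47.1
```

```bash
python3 - <<'E'
from h import *
import pickle
c=snap('wrist');t=snap('scene')
s=bot.read_state();print(s['tool_pos'],s['tcp_rot'],s['wrist_force'],s['torque'],s['width'])
Rm=R.from_rotvec(s['tcp_rot']).as_matrix()
print((Rm.T@(np.array([.461,-.298,s['tool_pos'][2]])-s['tool_pos']))/.25)
cv2.imwrite('pics/l.png',np.hstack([cv2.resize(x['image'],(400,300)) for x in(c,t)])[:,:,::-1])
E
```

```text
[0.50713951 0.00413779 0.16943093] [2.68379537 1.6303291  0.00391277] [-0.18430519  0.00375919 -1.36025697] [-0.01122186  0.04755319  0.00790712] 0.13136365924523805
[-1.15759475e+00  3.93232161e-01 -6.35284388e-04]
```

View pics/l.png

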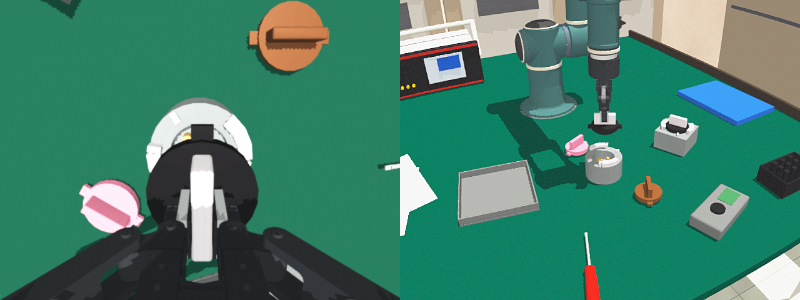

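The cover is held clear, with brass terminals visible in the housing (scene-half px (605,150)) and the square cover untouched. I'll carry it to the tray.

Emit:
play_rows(rows=[[[-0.05,0.017,0],[0,0,0]],[[-0.12,0.041,0],[0,0,0]],[[-0.21,0.071,0],[0,0,0]],[[-0.31,0.105,0],[0,0,0]],[[-0.41,0.139,0],[0,0,0]],[[-0.51,0.173,0],[0,0,0]],[[-0.61,0.207,0],[0,0,0]],[[-0.71,0.241,0],[0,0,0]],[[-0.8,0.272,0],[0,0,0]],[[-0.87,0.296,0],[0,0,0]],[[-0.92,0.313,0],[0,0,0]],[[-0.95,0.323,0],[0,0,0]]])

```text
time: 7.48
tool_pos: [0.4673, -0.2448, 0.1667]
tcp_rot: [-2.684, -1.628, 0.002]
wrist_force: [0.0, 0.1, -1.8]
width: 0.126
grip_force: 47.1
```

Emit:
play_rows(rows=[[[-0.03,0.01,0],[0,0,0]],[[-0.08,0.027,0],[0,0,0]],[[-0.13,0.044,0],[0,0,0]],[[-0.17,0.058,0],[0,0,0]],[[-0.2,0.068,0],[0,0,0]],[[-0.208,0.07,0],[0,0,0]],[[-0.208,0.07,0],[0,0,0]],[[-0.208,0.07,0],[0,0,0]]])

```text
time: 8.15
tool_pos: [0.46, -0.2981, 0.1682]
tcp_rot: [-2.685, -1.63, -0.0]
wrist_force: [-0.7, 0.2, -1.7]
width: 0.126
grip_force: 47.0
```

```bash
python3 - <<'E'
from h import *
import pickle
D=pickle.load(open('d0.pkl','rb'));w1=pickle.load(open('w1.pkl','rb'))
c=snap('wrist');save(c,'pics/w5.png')
s=bot.read_state();print(s['time'],s['tool_pos'],s['tcp_rot'],s['wrist_force'],s['width'])
for a,b in(((433,213),(260,-10)),((534,228),(513,66)),((422,317),(185,158)),((523,329),(386,268))):
    print(tri([(D['top'],np.array(a)),(w1,np.array(b))]))
E
```

```text
8.2 [ 0.45997406 -0.29787049  0.16820188] [-2.68466600e+00 -1.63073866e+00 -1.83143826e-04] [ 0.16847457 -0.36705334 -1.86606022] 0.13043176865233125
(array([ 0.54564238, -0.20274039,  0.02135785]), [np.float64(13.76770949336721), np.float64(37.37554651492379)])
(array([ 0.54719329, -0.41068574,  0.01824694]), [np.float64(0.572380867598993), np.float64(1.4722784835843528)])
(array([ 0.37281926, -0.18582809,  0.01669042]), [np.float64(0.356969811028494), np.float64(0.7939249181353613)])
(array([ 0.34998372, -0.3840515 ,  0.02440031]), [np.float64(0.3371977849606722), np.float64(0.6882462474516015)])
```

View pics/w5.png

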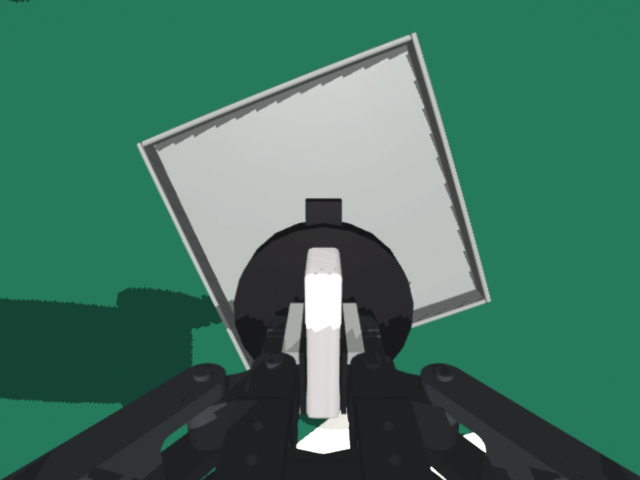

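The cover hangs level, with the tray's corners at (140,145), (414,36) and (488,300). The TCP is at the tray's centre. I'll lower it to just above the floor.

Emit:
play_rows(rows=[[[0,0,0.04],[0,0,0]],[[0,0,0.1],[0,0,0]],[[0,0,0.18],[0,0,0]],[[0,0,0.26],[0,0,0]],[[0,0,0.34],[0,0,0]],[[0,0,0.42],[0,0,0]],[[0,0,0.47],[0,0,0]],[[0,0,0.5],[0,0,0]],[[0,0,0.52],[0,0,0]],[[0,0,0.528],[0,0,0]],[[0,0,0.528],[0,0,0]],[[0,0,0.528],[0,0,0]]])

```text
time: 9.2
tool_pos: [0.4608, -0.2987, 0.0372]
tcp_rot: [2.684, 1.63, 0.001]
wrist_force: [0.7, -0.5, -1.0]
width: 0.129
grip_force: 46.9
```

Emit:
play_rows(rows=[[[0,0,0.003],[0,0,0]],[[0,0,0.006],[0,0,0]],[[0,0,0.009],[0,0,0]],[[0,0,0.012],[0,0,0]],[[0,0,0.012],[0,0,0]]])

```text
time: 9.62
tool_pos: [0.4599, -0.2982, 0.0333]
tcp_rot: [-2.685, -1.631, 0.0]
wrist_force: [-0.9, -0.2, -1.3]
width: 0.13
grip_force: 46.9
```

Emit:
play_rows(rows=[[[0,0,0.003],[0,0,0]],[[0,0,0.005],[0,0,0]],[[0,0,0.007],[0,0,0]],[[0,0,0.007],[0,0,0]]])

```text
time: 9.95
tool_pos: [0.4599, -0.2982, 0.0314]
tcp_rot: [-2.685, -1.631, 0.0]
wrist_force: [0.3, -0.3, -2.5]
width: 0.127
grip_force: 46.9
```

Emit:
play_rows(rows=[[[0,0,0.002],[0,0,0]],[[0,0,0.004],[0,0,0]],[[0,0,0.004],[0,0,0]]])

```text
time: 10.2
tool_pos: [0.46, -0.2983, 0.0305]
tcp_rot: [2.685, 1.631, -0.0]
wrist_force: [0.3, -0.8, -1.1]
width: 0.131
grip_force: 47.0
```

Emit:
play_rows(rows=[[[0,0,0.002],[0,0,0]],[[0,0,0.004],[0,0,0]],[[0,0,0.004],[0,0,0]]])

```text
time: 10.45
tool_pos: [0.4601, -0.2983, 0.0305]
tcp_rot: [-2.685, -1.631, 0.0]
wrist_force: [-2.5, 1.5, 5.5]
width: 0.125
grip_force: 48.0
```

The floor has been touched (force now +5.5 N, and z has stopped at 0.0305). I'll release and rise.

Emit:
play_rows(rows=[[[0,0,0],[0,0,0]],[[0,0,0],[0,0,0]],[[0,0,0],[0,0,0]],[[0,0,0],[0,0,0]],[[0,0,0],[0,0,0]],[[0,0,0],[0,0,0]],[[0,0,0],[0,0,0]],[[0,0,0],[0,0,0]]], claw=0.2)

```text
time: 11.12
tool_pos: [0.46, -0.2982, 0.0295]
tcp_rot: [-2.685, -1.631, 0.0]
wrist_force: [-0.4, 0.6, -0.1]
width: 0.599
grip_force: 0.0
```

Emit:
play_rows(rows=[[[0,0,-0.03],[0,0,0]],[[0,0,-0.08],[0,0,0]],[[0,0,-0.15],[0,0,0]],[[0,0,-0.25],[0,0,0]],[[0,0,-0.38],[0,0,0]],[[0,0,-0.5],[0,0,0]],[[0,0,-0.6],[0,0,0]],[[0,0,-0.6],[0,0,0]],[[0,0,-0.6],[0,0,0]]])

```text
time: 11.87
tool_pos: [0.4617, -0.2994, 0.1834]
tcp_rot: [2.68, 1.628, 0.004]
wrist_force: [0.6, 0.3, -0.3]
width: 0.598
grip_force: 0.0
```

```bash
python3 - <<'E'
from h import *
c=snap('wrist');t=snap('scene');s=bot.read_state();print(s['time'],s['tool_pos'],s['wrist_force'],s['width'])
cv2.imwrite('pics/f.png',np.hstack([cv2.resize(x['image'],(400,300)) for x in(c,t)])[:,:,::-1])
E
```

```text
11.9667 [ 0.45965542 -0.29795558  0.17960221] [ 1.06219724  0.48857871 -0.38225128] 0.5986025911827321
```

View pics/f.png

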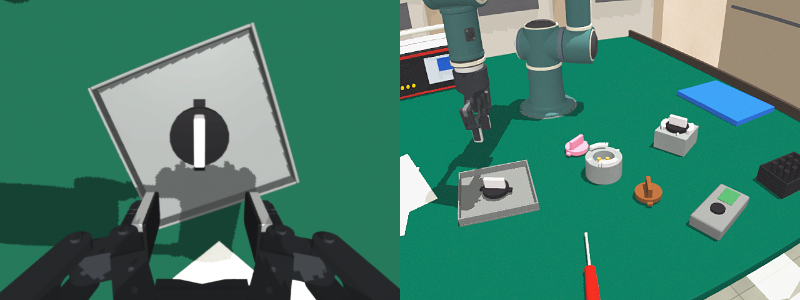

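The cover lies flat with its grip up in the tray (left half (200,137), right half (495,187)). The round housing is open with brass visible, the square cover is still shut, and the gripper is clear.

```bash
python3 -c "
from workcell import bot
print(bot.finish_job())"
```

```text
the job is handed in; nothing more can be done
None
```

The round housing's cover was twisted free, lifted off and set down flat, grip upward, in the grey tray; the square housing's cover was left shut, and the job was handed in at about 12 s (no verdict was returned).

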